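# File the orange slide case in the slotted rack

## Task

The orange microscope-slide case was left lying flat on the drying stand, its front edge sticking out over the bench and too wide to grasp: tip it up from that edge until it stands on its long edge on the stand, against the back rest. Then file it on its long edge, about centred lengthwise, in the empty slot of the white rack (the one with the orange liner), lowering it gently onto the liner and leaving it there. Do not let the case fall on the bench, and leave the other slide cases, the bottle and the dishes where they are.

Things in the scene. Friction and masses are not known exactly. Their poses are not given: they have to be found in the camera images.
- case: orange closed slide case, hard plastic, a flat box of 88 (its x) x 140 (its y) x 24 mm (its z), 0.15 to 0.31 kg, loose. Origin: centre of its underside as it lies flat on the stand at the start, z up, x within 0.08 rad of the stand's x. Tipped up about its far (+x) lower edge it passes its balance about 75 degrees from flat, then stands by itself on that 24 x 140 mm side
- case_front (a point): middle of the orange case's lower front (-x) long edge. At the start it overhangs the stand's front by 22 to 34 mm, with 60 mm of free height below, so that fingertips tilted about 45 degrees can reach under and lift it; the far long edge is then 18 to 30 mm short of the back rest
- case_center (a point): the middle of the orange case's volume, 12 mm above its origin along its z; axes as the case's
- stand: slide drying stand (cold), fixed: low white box with an aluminium top, 94 (x) x 240 (y) mm, top at 60 mm height, front face at x = -47 mm. Along its far side runs an upright back rest 10 mm thick: front face at x = +37 mm, top at 110 mm height. Origin: centre of its underside at bench level; z up, x roughly to world -y: its open front faces the robot's left
- rack: white plastic slotted rack, fixed: base 205 (x) x 160 (y) x 12 mm; four ridges 25 mm thick, 120 mm long in y, top at 60 mm height (19 mm thick in the top 6 mm). Between them three slots along y, 31 mm wide, floor at 12 mm height, centred at x = -56, 0, +56 mm; one is empty. Origin: centre of its underside at bench level; z up
- liner: orange liner strip, fixed, 29 (x) x 158 (y) x 2 mm, lying on the floor of the empty slot, which is any one of the three. Origin: centre of its underside, 12 mm above the bench; its top is at 14 mm; its y runs along the slot. A case filed on it stands with its top at 102 mm
- blue_case: blue slide case of the same size, loose, standing on its long edge in one slot (24 mm along its x, 140 along y, 88 high). Origin: centre of its lower edge, 12 mm above the bench. Its top is at 100 mm; leave it
- green_case: green slide case, same as the blue one, in another slot; leave it
- bottle: closed amber glass bottle, 56 mm diameter, 110 mm high, loose on the bench. Origin: centre of its foot; leave it
- dishes: clear covered culture dish with a red layer on top, 92 mm diameter, 30 mm high, loose on the bench. Origin: centre of its foot; leave it
Mind the look-alikes: they are no part of the job. Of the things like the case, leave any that is yellow; of the rest the larger one is meant.

How it is judged:
By the outcome, as a careful person would: the job done as asked, in the order asked, and still so for the second after the job is handed in, with the robot touching nothing.
It also fails if it takes over 58 s, if anything falls off the work surface, if the arm or the gripper's body presses on something with over 40 N, if the wrist force passes 120 N, or if a joint passes its speed limit or range.

## Robot

A 6-joint arm with a two-finger parallel gripper is mounted at the origin on the work surface. World frame = base frame: x ahead of the robot, y to its left, z up, the work surface at z = 0. Lengths are in m, angles in rad, forces in N, time in s.
With the tool pointing down it reaches from about 0.225 to 0.875 m from the base axis. Payload 3.4 kg.
Tool frame: the origin (TCP) lies at the very end of the fingers, on their centre line; the grasp point (between the pads) lies manip.grip_point_offset behind it (manip.grip_point_offset is the distance from the TCP to the grasp point, in m); z points along the fingers, y is the line along which they close (so a half turn about z gives the same grasp; the last joint's range is limited). The gripper opens to 85 mm and grips with 20 to 120 N. Pads are 22 mm wide; open, the fingers measure 114 mm over their backs; the gripper's body (76 mm by 85 mm) begins 54 mm behind the grasp point. The pads swing forward as they close: fully open they stand 13 mm farther back than shut.
Start: joints at [0.995, 0.276, 1.505, -0, 1.361, -0.121], TCP at [0.253, 0.517, 0.231] pointing down, gripper open.
Joint ranges: [-2.89, 2.89], [-0.75, 2.08], [0.22, 2.7], [-1.18, 4.32], [0.11, 2.71], [-2.7, 2.7]. Speed limits (rad/s): [2.57, 2.57, 3.14, 3.14, 3.14, 3.14].

## Interface

Orientations are given as a unit quaternion [w, x, y, z].
In Python, from rig import manip gives the robot as it stands.
- The arm moves only by the shell command python3 -m pendant 'ROWS' [FORCE]. ROWS is JSON, a list of rows, each an object of numbers: "jaw": the opening, from -1 (shut) to 1 (fully open); "tx", "ty", "tz": the shift along the world's x, y, z in cm; "ax", "ay", "az": the turn, a rotation vector about the world's x, y, z in degrees. In form: [{"jaw": .., "tx": .., "ty": .., "tz": .., "ax": .., "ay": .., "az": ..}, ...]. A call has 1 to 10 rows; each row is the pose to reach, as a shift and turn from the pose commanded when the call began; what a row does not reach only later rows make up. A row lasts 1/8 s, in which the tool goes at most 62.5 mm and 10.7 degrees, less where a joint would pass 70% of its speed; a pose out of reach is approached as far as the arm can. A call with a gripper value outside its range is refused whole. The fingers move at their own pace and stop on an object; FORCE is the grip in N (left out, the last holds). Time passes only in rows, so rows that repeat a pose let the fingers close. It gives the time, the measured TCP pose, the force, the opening and the grip force at its end, in the units of the state.
- manip.get_state(): the state, without advancing time (a new reading comes with each control period).
- manip.get_image(name): name is "scene" or "top"; returns a dict with "pixels" (384x512x3 uint8, blue, green, red), "depth" (384x512 float32, m along the optical axis (not along the pixel's ray), 0 where there is no reading), "fx", "fy", "cx", "cy" (pixels), "D" ([k1, k2, p1, p2, k3] as OpenCV has them; the pictures are not rectified), "pose" (4x4, takes a point from camera to world coordinates). Camera axes: x right, y down, z forward; pixel columns grow to the right and rows downward; lengths in m; the calibration is good to about 2 mm. A picture is of the moment at which its call begins.
- manip.sign_off(): hands the job in; it is judged then, once.
The state is a dict: "clock": time; "qpos": joint angles; "qd": joint speeds; "effort": joint torques, N m; "position": TCP position; "ee_rot": TCP orientation; "contact_force": force on the tool from outside, world axes, zero at the start; "moment": the same for the moment, N m; "width": finger opening in m; "gripper_force": force on a finger pad.
Only numpy, scipy, OpenCV 4.12 (cv2) and the standard library are available. Lean on these libraries where they do the work, as an engineer would, in place of code of your own. Each camera call takes 0.05 s, during which the arm holds its last target. There are 200 camera calls.

## Working session

There is one attempt and no reset: what is moved stays moved. The work goes in short steps, Python scripts to look and compute and a shell command to move; the robot and the scene stay as the last step left them, time stands still between calls to the robot, and variables do not carry over. Pictures are saved under pics/ and viewed, at most 10 in all, crops included, and the job is handed in when it is done.

```bash
mkdir -p pics; ls; python3 - <<'E'
from rig import manip
import cv2,pickle
for n in("scene","top"):
    i=manip.get_image(n);pickle.dump(i,open(f"pics/{n}0.pkl","wb"));cv2.imwrite(f"pics/{n}0.png",i["pixels"]);print(n,i["pose"],i["fx"],i["D"])
s=manip.get_state();print(s,manip.grip_point_offset)
E
```

```text
pics
scene [[ 0.87614504  0.25777274 -0.40733656  0.87954844]
 [ 0.48203947 -0.46360711  0.74344226 -0.68045114]
 [ 0.00279502 -0.84771556 -0.53044371  0.50912184]
 [ 0.          0.          0.          1.        ]] 355.90940201689114 [-0.10637746  0.          0.          0.          0.        ]
top [[-0.02061488 -0.99228293  0.12226863  0.41083181]
 [-0.99961299  0.02274135  0.01602167 -0.07645919]
 [-0.01867858 -0.12189102 -0.99236772  1.07271507]
 [ 0.          0.          0.          1.        ]] 427.36822458064904 [-0.05029843  0.          0.          0.          0.        ]
{'clock': 0.1, 'qpos': array([ 9.94997421e-01,  2.76497630e-01,  1.50604485e+00, -9.66689085e-06,
        1.36071619e+00, -1.21007313e-01]), 'qd': array([ 0.00079285, -0.002027  , -0.00373903,  0.00207143,  0.000679  ,
        0.00045014]), 'effort': array([ 8.68410407e-04, -4.17701948e+01, -2.46406692e+01,  4.88979890e-05,
        5.93547709e-03,  5.55589622e-05]), 'position': array([0.25232112, 0.51612524, 0.23053042]), 'ee_rot': array([-2.79944981e-04,  2.25440064e-01,  9.74256683e-01, -7.84575541e-04]), 'contact_force': array([0.07864119, 0.42673376, 0.05286228]), 'moment': array([ 0.03174704, -0.02607573,  0.04884531]), 'gripper_force': 0.0, 'width': 0.08534379775960768} 0.0187
```

View pics/top0.png

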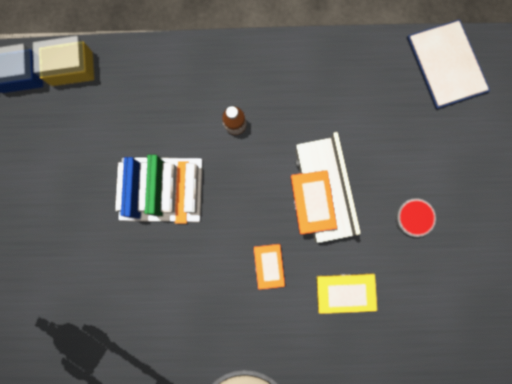

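View pics/scene0.png

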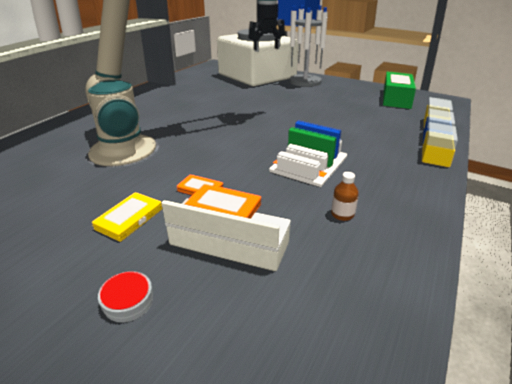

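Top view: candidates are the large orange case on the stand (315,202), the small orange case on the bench (269,267) and the yellow case (347,294). The one on the stand is meant: it isn't yellow, it's the larger orange one, and it overhangs the stand front. The liner shows orange at (181,192), in the rack's rightmost slot.

```bash
cat > h.py <<'E'
import numpy as np,cv2
def cloud(i):
    h,w=i["depth"].shape;K=np.array([[i["fx"],0,i["cx"]],[0,i["fy"],i["cy"]],[0,0,1.]])
    u,v=np.meshgrid(np.arange(w,dtype=float),np.arange(h,dtype=float))
    n=cv2.undistortPoints(np.stack([u,v],-1).reshape(-1,1,2),K,np.array(i["D"],float)).reshape(h,w,2)
    d=i["depth"];P=np.dstack([n*d[...,None],d])
    return P@i["pose"][:3,:3].T+i["pose"][:3,3]
def onplane(i,uv,z):
    K=np.array([[i["fx"],0,i["cx"]],[0,i["fy"],i["cy"]],[0,0,1.]])
    n=cv2.undistortPoints(np.array(uv,float).reshape(-1,1,2),K,np.array(i["D"],float)).reshape(-1,2)
    r=np.c_[n,np.ones(len(n))]@i["pose"][:3,:3].T;o=i["pose"][:3,3]
    return o+r*((z-o[2])/r[:,2])[:,None]
def rect(P):
    c,s,a=cv2.minAreaRect((P[:,:2]*1000).astype(np.float32))
    return np.round(c,1),np.round(s,1),round(a,1)
E
python3 - <<'E'
import pickle
from h import *
i=pickle.load(open("pics/top0.pkl","rb"));P=cloud(i);hsv=cv2.cvtColor(i["pixels"],cv2.COLOR_BGR2HSV)
def box(u0,v0,u1,v1):
    m=np.zeros(P.shape[:2],bool);m[v0:v1,u0:u1]=1;return m
st=box(285,125,365,250);rk=box(110,150,210,228);Z=P[...,2]
H,S,V=cv2.split(hsv);org=(H<20)&(S>150)&(V>80)
m=st&(Z>.074)&(Z<.093)&(org|(V>150)&box(300,180,335,228));print("case",rect(P[m]),np.median(Z[m]))
m=st&(Z>.05)&(Z<.068);print("standtop",rect(P[m]),np.median(Z[m]))
m=st&(Z>.1)&(Z<.12);print("rest",rect(P[m]),np.median(Z[m]),m.sum())
m=rk&org;print("liner px",rect(onplane(i,np.argwhere(m)[:,::-1],.014)),m.sum(),np.median(Z[m]))
for n,lo,hi in(("ridges",.045,.068),("cases",.09,.108),("base",.004,.02)):
    m=rk&(Z>lo)&(Z<hi);print(n,rect(P[m]),np.median(Z[m]))
for n,h0,h1 in(("blue",100,130),("green",45,90)):
    m=rk&(Z>.09)&(H>h0)&(H<h1)&(S>100);print(n,rect(P[m]))
m=box(215,95,255,140)&(Z>.02);print("bottle",rect(P[m]))
a=cv2.resize(i["pixels"][125:250,255:365],None,fx=4.5,fy=4.5,interpolation=3);b=cv2.resize(i["pixels"][150:228,110:210],None,fx=3,fy=3,interpolation=3)
c=np.zeros((a.shape[0],a.shape[1]+b.shape[1],3),np.uint8);c[:,:a.shape[1]]=a;c[:b.shape[0],a.shape[1]:]=b
cv2.imwrite("pics/crop1.png",c)
E
```

```text
case (array([ 515.7, -176.4]), array([139.6,  88.1]), 7.3) 0.08461477524042527
standtop (array([ 543.5, -185.5]), array([240.3, 123. ]), 10.3) 0.0605235461921656
rest (array([ 555.1, -249.4]), array([239.6,  11.1]), 10.2) 0.109858273205797 529
liner px (array([553.7, 148.3]), array([155. ,  25.1]), 0.2) 457 0.01425374066748386
ridges (array([561.4, 201.2]), array([140.5, 198.4]), 2.5) 0.05939207857016193
cases (array([561.9, 229.9]), array([ 82.7, 146.5]), 87.6) 0.09987030457524337
base (array([567.5, 206.4]), array([255. , 192.2]), 89.9) 0.012830709053896272
blue (array([472.8, 126.9]), array([406.5, 124.5]), 56.0)
green (array([480.9, 100.4]), array([361.6, 118.2]), 50.3)
bottle (array([586. , -41.2]), array([353. ,  55.6]), 20.3)
```

View pics/crop1.png

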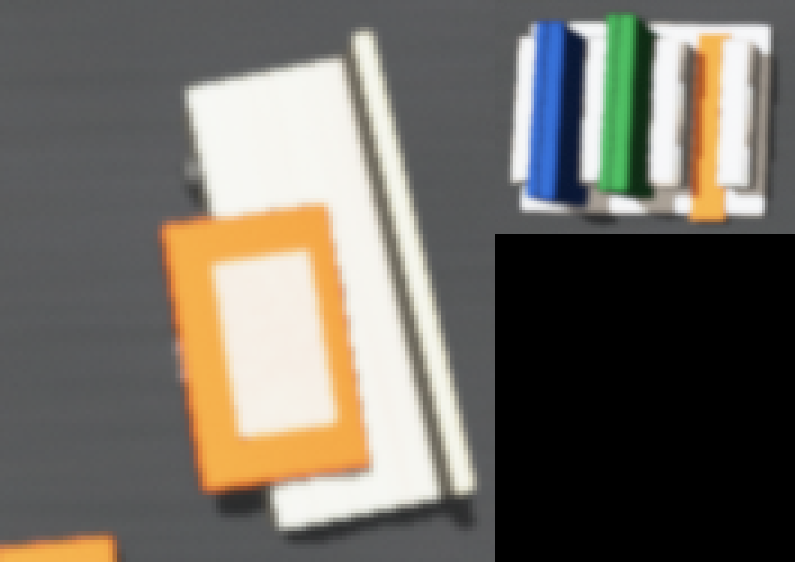

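The crop confirms it: the large orange case overhangs the stand's front (left edge at crop x≈165–205), with the back rest to its right. The orange liner is in the rack's −y-side slot, and blue and green fill the other two. Next I'll refine the rack fit and work out the approach.

```bash
cat >> h.py <<'E'
from scipy.spatial.transform import Rotation as R
def go(pos,z,y):
    "shift cm / rotvec deg from the present pose to tcp pos (mm), tool z and tool y"
    from rig import manip
    s=manip.get_state();q=s["ee_rot"]
    z=np.array(z,float);z/=np.linalg.norm(z);y=np.array(y,float);y-=z*(y@z);y/=np.linalg.norm(y)
    T=R.from_matrix(np.c_[np.cross(y,z),y,z]);C=R.from_quat([q[1],q[2],q[3],q[0]])
    print("shift cm",np.round((np.array(pos)/10-s["position"]*100),2),"turn",np.round((T*C.inv()).as_rotvec(degrees=True),1))
def st():
    from rig import manip
    s=manip.get_state();q=s["ee_rot"];M=R.from_quat([q[1],q[2],q[3],q[0]]).as_matrix()
    print(round(s["clock"],2),"pos",np.round(s["position"]*1000,1),"z",np.round(M[:,2],3),"y",np.round(M[:,1],3),"F",np.round(s["contact_force"],1),"w",round(s["width"],4),"gf",round(s["gripper_force"],1),"q",np.round(s["qpos"],2))
E
python3 - <<'E'
import pickle
from h import *
i=pickle.load(open("pics/top0.pkl","rb"));P=cloud(i);H,S,V=cv2.split(cv2.cvtColor(i["pixels"],cv2.COLOR_BGR2HSV));Z=P[...,2];X=P[...,0];Y=P[...,1]
rk=(X>.45)&(X<.68)&(Y>.08)&(Y<.33)
for n,m in(("blue",(H>100)&(H<130)&(S>100)&(Z>.09)),("green",(H>45)&(H<90)&(S>100)&(Z>.09)),("liner",(H<20)&(S>150)&(Z<.03)),("ridge",(Z>.05)&(Z<.066)&(V>150)&(S<60)),("base",(Z>.005)&(Z<.02)&(V>150)&(S<60)),("basAll",(Z>.006))):
    m=m&rk;p=P[m][:,:2]*1000
    c,l=p.mean(0),cv2.fitLine(p.astype(np.float32),cv2.DIST_HUBER,0,.01,.01).ravel()
    print(n,m.sum(),rect(P[m]),np.round(c,1),"line deg",np.round(np.degrees(np.arctan2(l[1],l[0])),1))
m=rk&(Z>.05)&(Z<.066)&(V>150)&(S<60)
_,lab,stt,cen=cv2.connectedComponentsWithStats(m.astype(np.uint8))
for k in range(1,len(stt)):
    if stt[k,4]>60:print("r",stt[k,4],rect(P[lab==k]))
m=(X>.6)&(X<.8)&(Y>-.06)&(Y<.1)&(Z>.03);print("bottle",rect(P[m]))
f=np.array([.127,-.992,0]);t=np.radians(55);z=f*np.sin(t)-np.array([0,0,np.cos(t)]);e=np.array([510.1,-132.8,60]);u=np.array([0,0,1])
go(e+f*-50+u*40,z,[.992,.127,0]);go(e+f*-50+u*40,z,[-.992,-.127,0])
E
```

```text
blue 628 (array([559.7, 256.7]), array([ 24.1, 139.8]), 88.3) [558.7 255.8] line deg -1.8
green 609 (array([563.8, 200.7]), array([ 25.4, 136.9]), 88.3) [563.  199.1] line deg -2.2
liner 454 (array([553.9, 149.1]), array([ 24.5, 155.3]), 89.9) [548.8 150.5] line deg -0.4
ridge 1502 (array([559.3, 203.1]), array([193.7, 131.4]), 87.4) [562.  185.1] line deg 87.4
base 604 (array([565.2, 208.8]), array([217. , 163.2]), 87.7) [550.5 177.6] line deg -29.4
basAll 5288 (array([558.5, 210.3]), array([222.3, 205.8]), 88.9) [556.9 192.9] line deg -68.1
r 241 (array([567.8, 291.3]), array([ 16.6, 119. ]), 87.6)
r 285 (array([564.6, 233.4]), array([ 17.7, 115.6]), 87.1)
r 478 (array([562.2, 175.1]), array([ 25. , 117.7]), 88.6)
r 495 (array([561.1, 118.8]), array([ 25.4, 118. ]), 87.4)
bottle (array([725.4,  10.3]), array([52.3, 55.9]), 8.0)
shift cm [ 25.14 -59.93 -13.05] turn [-46.4 -33.4 -52. ]
shift cm [ 25.14 -59.93 -13.05] turn [-38.5  53.9 112.1]
```

```bash
python3 -m pendant '[{"jaw":-1,"tx":8,"ty":-20,"tz":2,"ax":-15,"ay":-11,"az":-17},{"jaw":-1,"tx":8,"ty":-20,"tz":2,"ax":-15,"ay":-11,"az":-17},{"jaw":-1,"tx":8,"ty":-20,"tz":2,"ax":-15,"ay":-11,"az":-17},{"jaw":-1,"tx":16,"ty":-40,"tz":2,"ax":-31,"ay":-22,"az":-35},{"jaw":-1,"tx":16,"ty":-40,"tz":2,"ax":-31,"ay":-22,"az":-35},{"jaw":-1,"tx":16,"ty":-40,"tz":2,"ax":-31,"ay":-22,"az":-35},{"jaw":-1,"tx":25.1,"ty":-60,"tz":0,"ax":-46.4,"ay":-33.4,"az":-52},{"jaw":-1,"tx":25.1,"ty":-60,"tz":0,"ax":-46.4,"ay":-33.4,"az":-52},{"jaw":-1,"tx":25.1,"ty":-60,"tz":0,"ax":-46.4,"ay":-33.4,"az":-52},{"jaw":-1,"tx":25.1,"ty":-60,"tz":0,"ax":-46.4,"ay":-33.4,"az":-52}]' 60
python3 - <<'E'
from h import *
st()
f=np.array([.127,-.992,0]);t=np.radians(55);z=f*np.sin(t)-np.array([0,0,np.cos(t)]);e=np.array([510.1,-132.8,60]);u=np.array([0,0,1])
go(e+f*-50+u*40,z,[.992,.127,0])
E
```

```text
clock: 1.35
position: [0.4937, -0.0599, 0.2314]
ee_rot: [0.347, 0.584, 0.667, -0.305]
contact_force: [0.2, 0.2, -0.1]
width: 0.0
gripper_force: 0.0
1.35 pos [493.7 -59.9 231.4] z [ 0.106 -0.813 -0.573] y [ 0.991  0.131 -0.002] F [ 0.2  0.2 -0.1] w 0.0 gf 0.0 q [ 0.34  0.32  1.87 -0.95  1.38  0.62]
shift cm [  1.    -2.33 -13.14] turn [ 0.  -0.1 -0.2]
```

```bash
python3 -m pendant '[{"jaw":-1,"tx":1.2,"ty":-3.8,"tz":-6},{"jaw":-1,"tx":1.2,"ty":-4,"tz":-12},{"jaw":-1,"tx":1.2,"ty":-4.1,"tz":-17},{"jaw":-1,"tx":1.2,"ty":-4.3,"tz":-19.8},{"jaw":-1,"tx":1.2,"ty":-4.3,"tz":-19.8},{"jaw":-1,"tx":1.4,"ty":-5.5,"tz":-19.8},{"jaw":-1,"tx":1.6,"ty":-7,"tz":-19.8},{"jaw":-1,"tx":1.8,"ty":-8.2,"tz":-19.8},{"jaw":-1,"tx":1.8,"ty":-8.2,"tz":-19.8}]'
python3 - <<'E'
from h import *
from rig import manip
st()
i=manip.get_image("scene");j=manip.get_image("top")
c=np.hstack([cv2.resize(i["pixels"][150:290,90:300],None,fx=2,fy=2),cv2.resize(j["pixels"][140:280,240:380],None,fx=2,fy=2)]);cv2.imwrite("pics/a1.png",c)
E
```

```text
1.35 pos [493.7 -59.9 231.4] z [ 0.106 -0.813 -0.573] y [ 0.991  0.131 -0.002] F [ 0.2  0.2 -0.1] w 0.0 gf 0.0 q [ 0.34  0.32  1.87 -0.95  1.38  0.62]invalid input at $[0]: expected keys jaw, tx, ty, tz, ax, ay, az
```

View pics/a1.png

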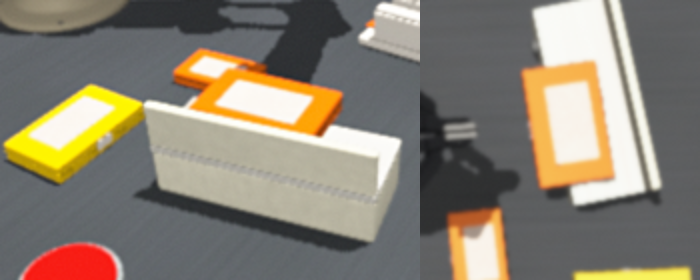

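The move was refused because every row needs all seven keys, so nothing moved. The picture shows the case untouched, with the fingers still short of it at right-panel (460,130).

```bash
python3 -m pendant '[{"jaw":-1,"tx":1.2,"ty":-3.8,"tz":-6,"ax":0,"ay":0,"az":0},{"jaw":-1,"tx":1.2,"ty":-4,"tz":-12,"ax":0,"ay":0,"az":0},{"jaw":-1,"tx":1.2,"ty":-4.1,"tz":-17,"ax":0,"ay":0,"az":0},{"jaw":-1,"tx":1.2,"ty":-4.3,"tz":-19.8,"ax":0,"ay":0,"az":0},{"jaw":-1,"tx":1.2,"ty":-4.3,"tz":-19.8,"ax":0,"ay":0,"az":0},{"jaw":-1,"tx":1.4,"ty":-5.5,"tz":-19.8,"ax":0,"ay":0,"az":0},{"jaw":-1,"tx":1.6,"ty":-7,"tz":-19.8,"ax":0,"ay":0,"az":0},{"jaw":-1,"tx":1.8,"ty":-8.2,"tz":-19.8,"ax":0,"ay":0,"az":0},{"jaw":-1,"tx":1.8,"ty":-8.2,"tz":-19.8,"ax":0,"ay":0,"az":0}]'
python3 -c "
from h import *
st()"
```

```text
clock: 2.58
position: [0.5139, -0.1309, 0.0433]
ee_rot: [0.339, 0.591, 0.664, -0.307]
contact_force: [-0.4, 0.6, -0.5]
width: 0.0003
gripper_force: 0.0
2.58 pos [ 513.9 -130.9   43.3] z [ 0.087 -0.809 -0.582] y [ 0.994  0.112 -0.007] F [-0.4  0.6 -0.5] w 0.0003 gf 0.0 q [ 0.19  0.61  2.04 -1.18  1.07  0.99]
```

```bash
python3 -m pendant '[{"jaw":-1,"tx":0,"ty":0.4,"tz":-0.5,"ax":5,"ay":0.6,"az":0},{"jaw":-1,"tx":0,"ty":0.4,"tz":-0.5,"ax":10,"ay":1.2,"az":0},{"jaw":-1,"tx":0,"ty":0.4,"tz":-0.5,"ax":10,"ay":1.2,"az":0},{"jaw":-1,"tx":0,"ty":0.4,"tz":-0.5,"ax":10,"ay":1.2,"az":0}]'
python3 -c "
from h import *
st()
t=np.radians(45);f=np.array([.127,-.992,0]);u=np.array([0,0,1]);e=np.array([510.1,-132.8,60])
go(e+f*6.4-u*27,f*np.sin(t)-u*np.cos(t),[.992,.127,0])"
```

```text
clock: 3.08
position: [0.5129, -0.1261, 0.0371]
ee_rot: [0.279, 0.614, 0.693, -0.255]
contact_force: [0.4, 0.3, -0.3]
width: -0.0002
gripper_force: 0.0
3.08 pos [ 512.9 -126.1   37.1] z [ 0.072 -0.696 -0.714] y [ 0.993  0.115 -0.011] F [ 0.4  0.3 -0.3] w -0.0002 gf 0.0 q [ 0.12  0.53  2.03 -1.05  0.94  0.8 ]
shift cm [-0.2  -1.31 -0.41] turn [-0.5 -0.7  0.7]
```

```bash
python3 -m pendant '[{"jaw":-1,"tx":-0.2,"ty":-1.3,"tz":-0.4,"ax":-0.5,"ay":-0.7,"az":0.7},{"jaw":-1,"tx":-0.2,"ty":-1.3,"tz":-0.4,"ax":-0.5,"ay":-0.7,"az":0.7},{"jaw":-1,"tx":-0.2,"ty":-1.3,"tz":0.1,"ax":-0.5,"ay":-0.7,"az":0.7},{"jaw":-1,"tx":-0.2,"ty":-1.3,"tz":0.5,"ax":-0.5,"ay":-0.7,"az":0.7},{"jaw":-1,"tx":-0.2,"ty":-1.33,"tz":0.9,"ax":-0.5,"ay":-0.7,"az":0.7},{"jaw":-1,"tx":-0.19,"ty":-1.38,"tz":1.3,"ax":-0.5,"ay":-0.7,"az":0.7},{"jaw":-1,"tx":-0.18,"ty":-1.43,"tz":1.6,"ax":-0.5,"ay":-0.7,"az":0.7},{"jaw":-1,"tx":-0.18,"ty":-1.5,"tz":2.0,"ax":-0.5,"ay":-0.7,"az":0.7},{"jaw":-1,"tx":-0.16,"ty":-1.6,"tz":2.4,"ax":-0.5,"ay":-0.7,"az":0.7}]'
python3 - <<'E'
from h import *
from rig import manip
st()
i=manip.get_image("scene");j=manip.get_image("top")
c=np.hstack([cv2.resize(i["pixels"][130:290,120:320],None,fx=2,fy=2),cv2.resize(j["pixels"][130:290,270:390],None,fx=2,fy=2)]);cv2.imwrite("pics/a2.png",c)
E
```

```text
clock: 4.2
position: [0.5116, -0.1422, 0.0614]
ee_rot: [0.287, 0.61, 0.694, -0.253]
contact_force: [-0.4, 0.1, -1.3]
width: 0.0002
gripper_force: 0.5
4.2 pos [ 511.6 -142.2   61.4] z [ 0.09  -0.701 -0.708] y [ 0.992  0.127 -0.   ] F [-0.4  0.1 -1.3] w 0.0002 gf 0.5 q [ 0.09  0.48  2.04 -1.06  0.94  0.76]
```

View pics/a2.png

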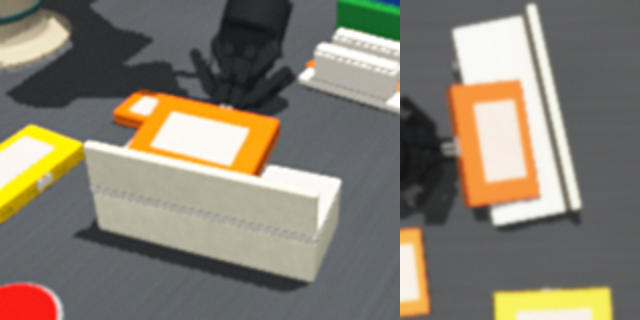

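The tool is at the case's front edge (right-panel (450,148)) and the case looks slightly tilted. I'll measure the tilt from depth.

```bash
cat >> h.py <<'E'
def case(names=("top","scene")):
    from rig import manip
    for n in names:
        i=manip.get_image(n);P=cloud(i);H,S,V=cv2.split(cv2.cvtColor(i["pixels"],cv2.COLOR_BGR2HSV))
        m=(H<22)&(S>140)&(V>60)&(P[...,0]>.43)&(P[...,0]<.63)&(P[...,1]<-.11)&(P[...,1]>-.27)&(P[...,2]>.045)
        q=P[m]*1000
        f=np.array([.15,-.989]);fc=q[:,:2]@f;b=np.array([.989,.15])
        L=np.abs(q[:,:2]@b-np.median(q[:,:2]@b));
        print(n,m.sum(),"f %.0f..%.0f"%tuple(np.percentile(fc,[1,99])),"z %.0f..%.0f"%tuple(np.percentile(q[:,2],[1,99])),"along %.0f..%.0f"%tuple(np.percentile(q[:,:2]@b,[1,99])))
        c=q.mean(0);w=np.linalg.svd(q-c,full_matrices=0)[2][2];w*=np.sign(w[2]);print("   normal",np.round(w,3),"tilt %.1f"%np.degrees(np.arccos(w[2])),"centre",np.round(c,0))
E
python3 -c "
from h import *
case();st()"
```

```text
top 1286 f 213..299 z 83..108 along 415..551
   normal [ 0.029 -0.22   0.975] tilt 12.8 centre [ 513. -174.   97.]
scene 1079 f 218..295 z 77..106 along 415..552
   normal [ 0.055 -0.246  0.968] tilt 14.6 centre [ 524. -176.   96.]
4.4 pos [ 511.7 -142.1   61.3] z [ 0.09  -0.701 -0.708] y [0.992 0.127 0.   ] F [ 0.9  0.2 -0.7] w -0.0 gf 0.4 q [ 0.09  0.48  2.04 -1.06  0.94  0.76]
```

```bash
python3 -m pendant '[{"jaw":-1,"tx":0.02,"ty":-0.15,"tz":0.5,"ax":0,"ay":0,"az":0},{"jaw":-1,"tx":0.04,"ty":-0.34,"tz":1.0,"ax":0,"ay":0,"az":0},{"jaw":-1,"tx":0.07,"ty":-0.6,"tz":1.6,"ax":0,"ay":0,"az":0},{"jaw":-1,"tx":0.11,"ty":-0.87,"tz":2.1,"ax":0,"ay":0,"az":0},{"jaw":-1,"tx":0.15,"ty":-1.2,"tz":2.6,"ax":0,"ay":0,"az":0},{"jaw":-1,"tx":0.2,"ty":-1.56,"tz":3.1,"ax":0,"ay":0,"az":0},{"jaw":-1,"tx":0.25,"ty":-1.9,"tz":3.5,"ax":0,"ay":0,"az":0},{"jaw":-1,"tx":0.29,"ty":-2.26,"tz":3.9,"ax":0,"ay":0,"az":0},{"jaw":-1,"tx":0.35,"ty":-2.7,"tz":4.3,"ax":0,"ay":0,"az":0},{"jaw":-1,"tx":0.35,"ty":-2.7,"tz":4.3,"ax":0,"ay":0,"az":0}]'
python3 -c "
from h import *
case();st()"
```

```text
clock: 5.65
position: [0.5153, -0.1694, 0.1045]
ee_rot: [0.287, 0.611, 0.693, -0.252]
contact_force: [-0.0, 1.6, 0.2]
width: -0.0001
gripper_force: 0.3
top 1029 f 242..310 z 81..144 along 415..550
   normal [ 0.087 -0.676  0.732] tilt 43.0 centre [ 515. -193.  126.]
scene 1268 f 254..301 z 90..142 along 414..551
   normal [ 0.116 -0.757  0.643] tilt 50.0 centre [ 526. -197.  122.]
5.75 pos [ 515.2 -169.1  104.2] z [ 0.09  -0.701 -0.708] y [0.992 0.127 0.   ] F [ 0.2  0.1 -1.1] w -0.0001 gf 0.3 q [ 0.03  0.41  2.   -1.03  0.96  0.63]
```

```bash
python3 -m pendant '[{"jaw":-1,"tx":0.03,"ty":-0.23,"tz":0.18,"ax":0,"ay":0,"az":0},{"jaw":-1,"tx":0.06,"ty":-0.47,"tz":0.36,"ax":0,"ay":0,"az":0},{"jaw":-1,"tx":0.09,"ty":-0.72,"tz":0.52,"ax":0,"ay":0,"az":0},{"jaw":-1,"tx":0.12,"ty":-0.96,"tz":0.68,"ax":0,"ay":0,"az":0},{"jaw":-1,"tx":0.15,"ty":-1.22,"tz":0.82,"ax":0,"ay":0,"az":0},{"jaw":-1,"tx":0.19,"ty":-1.49,"tz":0.95,"ax":0,"ay":0,"az":0},{"jaw":-1,"tx":0.22,"ty":-1.75,"tz":1.07,"ax":0,"ay":0,"az":0},{"jaw":-1,"tx":0.26,"ty":-2.02,"tz":1.18,"ax":0,"ay":0,"az":0},{"jaw":-1,"tx":0.26,"ty":-2.02,"tz":1.18,"ax":0,"ay":0,"az":0}]'
python3 -c "
from h import *
case();st()"
```

```text
clock: 6.88
position: [0.5178, -0.1895, 0.1161]
ee_rot: [0.287, 0.611, 0.694, -0.253]
contact_force: [-1.0, -0.1, 0.6]
width: -0.0
gripper_force: 0.1
top 704 f 267..311 z 87..153 along 415..549
   normal [ 0.102 -0.805  0.584] tilt 54.3 centre [ 517. -208.  142.]
scene 1347 f 268..308 z 96..150 along 414..551
   normal [ 0.132 -0.897  0.421] tilt 65.1 centre [ 528. -215.  132.]
6.97 pos [ 517.7 -189.3  115.9] z [ 0.09  -0.701 -0.708] y [0.992 0.127 0.   ] F [ 0.8  0.7 -0. ] w 0.0001 gf 0.1 q [-0.01  0.39  1.99 -1.03  0.96  0.58]
```

```bash
python3 -m pendant '[{"jaw":-1,"tx":0.03,"ty":-0.2,"tz":0.07,"ax":0,"ay":0,"az":0},{"jaw":-1,"tx":0.05,"ty":-0.4,"tz":0.13,"ax":0,"ay":0,"az":0},{"jaw":-1,"tx":0.08,"ty":-0.6,"tz":0.19,"ax":0,"ay":0,"az":0},{"jaw":-1,"tx":0.1,"ty":-0.8,"tz":0.24,"ax":0,"ay":0,"az":0},{"jaw":-1,"tx":0.13,"ty":-1.0,"tz":0.28,"ax":0,"ay":0,"az":0},{"jaw":-1,"tx":0.15,"ty":-1.2,"tz":0.32,"ax":0,"ay":0,"az":0},{"jaw":-1,"tx":0.18,"ty":-1.4,"tz":0.35,"ax":0,"ay":0,"az":0},{"jaw":-1,"tx":0.18,"ty":-1.4,"tz":0.35,"ax":0,"ay":0,"az":0},{"jaw":-1,"tx":0.18,"ty":-1.4,"tz":0.35,"ax":0,"ay":0,"az":0}]'
python3 - <<'E'
from h import *
from rig import manip
case();st()
i=manip.get_image("scene");j=manip.get_image("top")
c=np.hstack([cv2.resize(i["pixels"][130:290,120:320],None,fx=2,fy=2),cv2.resize(j["pixels"][130:290,270:390],None,fx=2,fy=2)]);cv2.imwrite("pics/a3.png",c)
E
```

```text
clock: 8.1
position: [0.5195, -0.2033, 0.1194]
ee_rot: [0.287, 0.61, 0.694, -0.253]
contact_force: [0.1, -0.1, 0.1]
width: 0.0002
gripper_force: 0.0
top 729 f 293..317 z 98..152 along 414..549
   normal [-0.151  0.944  0.292] tilt 73.0 centre [ 519. -227.  142.]
scene 1295 f 298..324 z 108..150 along 413..550
   normal [ 0.162 -0.943  0.291] tilt 73.1 centre [ 530. -241.  137.]
8.2 pos [ 519.6 -203.2  119.4] z [ 0.09  -0.701 -0.708] y [0.992 0.127 0.   ] F [-0.2  0.1  0.1] w 0.0001 gf 0.0 q [-0.04  0.38  1.99 -1.04  0.94  0.55]
```

View pics/a3.png

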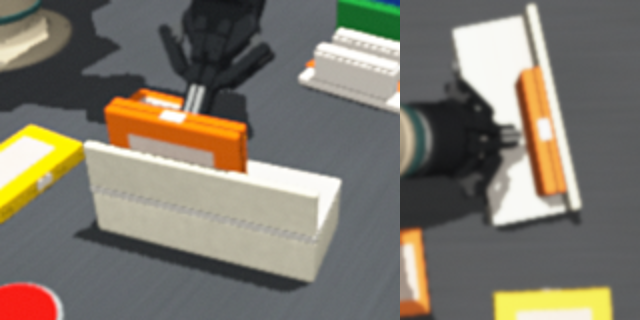

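The case stands on its long edge in front of the rest (right panel (543,130)) with a gap of about 6 mm. I'll nudge it low down until it's against the rest.

```bash
python3 -m pendant '[{"jaw":-1,"tx":-0.15,"ty":0.9,"tz":0,"ax":0,"ay":0,"az":0},{"jaw":-1,"tx":-0.15,"ty":0.9,"tz":-2,"ax":0,"ay":0,"az":0},{"jaw":-1,"tx":-0.15,"ty":0.9,"tz":-4.1,"ax":0,"ay":0,"az":0},{"jaw":-1,"tx":0,"ty":0.2,"tz":-4.1,"ax":0,"ay":0,"az":0},{"jaw":-1,"tx":0.06,"ty":-0.4,"tz":-4.1,"ax":0,"ay":0,"az":0},{"jaw":-1,"tx":0.1,"ty":-0.6,"tz":-4.1,"ax":0,"ay":0,"az":0},{"jaw":-1,"tx":0.12,"ty":-0.75,"tz":-4.1,"ax":0,"ay":0,"az":0},{"jaw":-1,"tx":0.14,"ty":-0.9,"tz":-4.1,"ax":0,"ay":0,"az":0},{"jaw":-1,"tx":0.16,"ty":-1.0,"tz":-4.1,"ax":0,"ay":0,"az":0},{"jaw":-1,"tx":0.16,"ty":-1.0,"tz":-4.1,"ax":0,"ay":0,"az":0}]'
python3 -c "
from h import *
case();st()"
```

```text
clock: 9.55
position: [0.5211, -0.2133, 0.0785]
ee_rot: [0.287, 0.61, 0.694, -0.253]
contact_force: [-0.2, 0.3, 0.6]
width: 0.0003
gripper_force: 0.0
top 804 f 296..319 z 88..152 along 414..548
   normal [-0.15   0.96   0.235] tilt 76.4 centre [ 520. -229.  138.]
scene 1336 f 257..323 z 106..149 along 413..550
   normal [-0.004  0.199  0.98 ] tilt 11.5 centre [ 529. -238.  136.]
9.65 pos [ 521.1 -213.2   78.4] z [ 0.09  -0.701 -0.708] y [0.992 0.127 0.   ] F [-0.2 -0.3 -0.4] w 0.0002 gf 0.0 q [-0.06  0.45  2.03 -1.12  0.88  0.66]
```

```bash
python3 -m pendant '[{"jaw":-1,"tx":0.03,"ty":-0.15,"tz":0,"ax":0,"ay":0,"az":0},{"jaw":-1,"tx":0.05,"ty":-0.3,"tz":0,"ax":0,"ay":0,"az":0},{"jaw":-1,"tx":0.07,"ty":-0.4,"tz":0,"ax":0,"ay":0,"az":0},{"jaw":-1,"tx":0.07,"ty":-0.4,"tz":0,"ax":0,"ay":0,"az":0}]'
python3 -m pendant '[{"jaw":-1,"tx":0.02,"ty":-0.1,"tz":0,"ax":0,"ay":0,"az":0},{"jaw":-1,"tx":0.03,"ty":-0.2,"tz":0,"ax":0,"ay":0,"az":0},{"jaw":-1,"tx":0.03,"ty":-0.2,"tz":0,"ax":0,"ay":0,"az":0}]'
python3 -c "
from h import *
case();st()"
```

```text
clock: 10.15
position: [0.5219, -0.2173, 0.0784]
ee_rot: [0.287, 0.61, 0.694, -0.252]
contact_force: [0.8, 0.8, 0.3]
width: -0.0004
gripper_force: 0.4
clock: 10.52
position: [0.5219, -0.2194, 0.0784]
ee_rot: [0.287, 0.61, 0.694, -0.253]
contact_force: [0.7, 0.8, 1.1]
width: 0.0003
gripper_force: 0.3
top 814 f 300..324 z 88..152 along 414..548
   normal [-0.167  0.956  0.242] tilt 76.0 centre [ 520. -233.  138.]
scene 1338 f 260..328 z 109..149 along 413..550
   normal [0.005 0.12  0.993] tilt 6.9 centre [ 529. -242.  137.]
10.62 pos [ 522.  -219.4   78.4] z [ 0.09  -0.701 -0.708] y [ 0.992  0.127 -0.   ] F [-1.   0.7 -0.6] w 0.0 gf 0.3 q [-0.07  0.45  2.03 -1.13  0.88  0.66]
```

```bash
python3 -m pendant '[{"jaw":-1,"tx":0.02,"ty":-0.1,"tz":0,"ax":0,"ay":0,"az":0},{"jaw":-1,"tx":0.03,"ty":-0.2,"tz":0,"ax":0,"ay":0,"az":0},{"jaw":-1,"tx":0.03,"ty":-0.2,"tz":0,"ax":0,"ay":0,"az":0}]'
python3 -m pendant '[{"jaw":-1,"tx":0.02,"ty":-0.1,"tz":0,"ax":0,"ay":0,"az":0},{"jaw":-1,"tx":0.03,"ty":-0.15,"tz":0,"ax":0,"ay":0,"az":0}]'
python3 - <<'E'
from h import *
from rig import manip
case();st()
i=manip.get_image("scene");j=manip.get_image("top")
c=np.hstack([cv2.resize(i["pixels"][130:290,120:320],None,fx=2,fy=2),cv2.resize(j["pixels"][150:250,320:380],None,fx=4,fy=4)[:320]]);cv2.imwrite("pics/a4.png",c)
E
```

```text
clock: 11.0
position: [0.5221, -0.2199, 0.0783]
ee_rot: [0.287, 0.611, 0.694, -0.252]
contact_force: [-3.5, 10.1, 4.1]
width: -0.0002
gripper_force: 5.4
clock: 11.25
position: [0.5222, -0.2201, 0.0781]
ee_rot: [0.286, 0.611, 0.694, -0.251]
contact_force: [-6.6, 22.2, 11.3]
width: -0.0001
gripper_force: 11.4
top 810 f 300..324 z 90..152 along 414..548
   normal [-0.17   0.955  0.244] tilt 75.9 centre [ 520. -233.  138.]
scene 1334 f 260..328 z 109..149 along 413..550
   normal [0.008 0.104 0.995] tilt 6.0 centre [ 530. -242.  137.]
11.35 pos [ 522.2 -220.    78.1] z [ 0.091 -0.698 -0.71 ] y [0.992 0.128 0.002] F [-5.8 19.8  8.9] w 0.0005 gf 10.1 q [-0.07  0.45  2.03 -1.13  0.87  0.66]
```

View pics/a4.png

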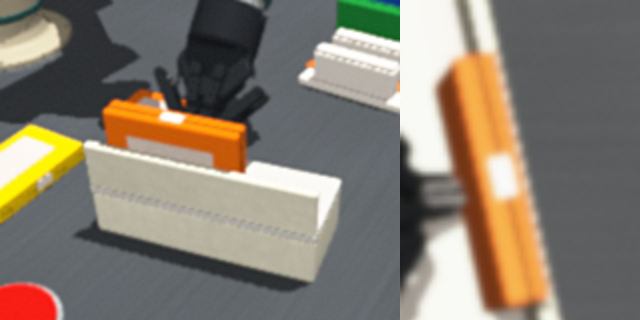

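The case is against the rest: the back face is flush in the right panel and the contact force rose to about 20 N. Backing off and turning the tool down for the grasp.

```bash
python3 -m pendant '[{"jaw":-1,"tx":-0.3,"ty":2,"tz":0.3,"ax":0,"ay":0,"az":0},{"jaw":-1,"tx":-0.8,"ty":5,"tz":4,"ax":0,"ay":0,"az":0},{"jaw":-1,"tx":-0.8,"ty":6,"tz":9,"ax":0,"ay":0,"az":0},{"jaw":-1,"tx":-0.8,"ty":6,"tz":15,"ax":0,"ay":0,"az":0},{"jaw":-1,"tx":-0.8,"ty":6,"tz":17,"ax":0,"ay":0,"az":0}]'
python3 - <<'E'
from h import *
from rig import manip
st();case(("top",))
i=manip.get_image("top");P=cloud(i);H,S,V=cv2.split(cv2.cvtColor(i["pixels"],cv2.COLOR_BGR2HSV));X,Y,Z=np.moveaxis(P,2,0)
m=(X>.42)&(X<.64)&(Y<-.18)&(Y>-.3)&(Z>.138)&(Z<.16);r=rect(P[m]);print("top face",r,np.median(Z[m]))
go([r[0][0],r[0][1],230],[0,0,-1],[.177,-.984,0])
E
```

```text
clock: 12.08
position: [0.5163, -0.1628, 0.2531]
ee_rot: [0.29, 0.611, 0.693, -0.251]
contact_force: [-0.4, 0.8, 0.3]
width: 0.0003
gripper_force: 0.0
12.07 pos [ 516.3 -162.8  253.1] z [ 0.096 -0.702 -0.706] y [0.992 0.128 0.007] F [-0.4  0.8  0.3] w 0.0003 gf 0.0 q [ 0.05  0.22  1.82 -0.86  1.19  0.29]
top 814 f 300..324 z 90..152 along 414..548
   normal [-0.169  0.954  0.247] tilt 75.7 centre [ 520. -233.  138.]
top face (array([ 523.3, -237.9]), array([140. ,  24.9]), 10.2) 0.1482307958446052
shift cm [ 0.72 -7.49 -2.18] turn [ 40.1 -28.9 -82.1]
```

```bash
python3 -m pendant '[{"jaw":0.2,"tx":0.1,"ty":-1,"tz":0,"ax":12,"ay":-9,"az":-25},{"jaw":0.2,"tx":0.1,"ty":-2,"tz":0,"ax":12,"ay":-9,"az":-25},{"jaw":0.2,"tx":0.3,"ty":-3,"tz":0,"ax":12,"ay":-9,"az":-25},{"jaw":0.2,"tx":0.4,"ty":-4,"tz":0,"ax":26,"ay":-19,"az":-54},{"jaw":0.2,"tx":0.5,"ty":-5,"tz":0,"ax":26,"ay":-19,"az":-54},{"jaw":0.2,"tx":0.6,"ty":-6,"tz":0,"ax":26,"ay":-19,"az":-54},{"jaw":0.2,"tx":0.7,"ty":-7.5,"tz":-1,"ax":40.1,"ay":-28.9,"az":-82.1},{"jaw":0.2,"tx":0.7,"ty":-7.5,"tz":-2,"ax":40.1,"ay":-28.9,"az":-82.1},{"jaw":0.2,"tx":0.7,"ty":-7.5,"tz":-2,"ax":40.1,"ay":-28.9,"az":-82.1},{"jaw":0.2,"tx":0.7,"ty":-7.5,"tz":-2,"ax":40.1,"ay":-28.9,"az":-82.1}]'
python3 -c "
from h import *
st();go([523.3,-237.9,115],[0,0,-1],[.177,-.984,0])"
```

```text
clock: 13.42
position: [0.5204, -0.239, 0.2266]
ee_rot: [-0.003, 0.996, 0.089, -0.001]
contact_force: [-0.7, 0.5, -0.3]
width: 0.0515
gripper_force: 0.0
13.43 pos [ 520.4 -239.   226.6] z [-0.003  0.007 -1.   ] y [ 0.178 -0.984 -0.007] F [-0.7  0.5 -0.3] w 0.0515 gf 0.0 q [-0.55  0.28  1.51  0.    1.36  0.84]
shift cm [  0.29   0.11 -11.16] turn [-0.4 -0.2 -0. ]
```

```bash
python3 -m pendant '[{"jaw":0.2,"tx":0.3,"ty":0.1,"tz":-3,"ax":-0.4,"ay":-0.2,"az":0},{"jaw":0.2,"tx":0.3,"ty":0.1,"tz":-6,"ax":-0.4,"ay":-0.2,"az":0},{"jaw":0.2,"tx":0.3,"ty":0.1,"tz":-9,"ax":-0.4,"ay":-0.2,"az":0},{"jaw":0.2,"tx":0.3,"ty":0.1,"tz":-10.5,"ax":-0.4,"ay":-0.2,"az":0},{"jaw":0.2,"tx":0.3,"ty":0.1,"tz":-11.1,"ax":-0.4,"ay":-0.2,"az":0},{"jaw":0.2,"tx":0.3,"ty":0.1,"tz":-11.1,"ax":-0.4,"ay":-0.2,"az":0}]' 
python3 -m pendant '[{"jaw":-0.3,"tx":0,"ty":0,"tz":0,"ax":0,"ay":0,"az":0},{"jaw":-0.6,"tx":0,"ty":0,"tz":0,"ax":0,"ay":0,"az":0},{"jaw":-0.8,"tx":0,"ty":0,"tz":0,"ax":0,"ay":0,"az":0},{"jaw":-1,"tx":0,"ty":0,"tz":0,"ax":0,"ay":0,"az":0},{"jaw":-1,"tx":0,"ty":0,"tz":0,"ax":0,"ay":0,"az":0},{"jaw":-1,"tx":0,"ty":0,"tz":0,"ax":0,"ay":0,"az":0}]' 45
python3 -c "
from h import *
st()"
```

```text
clock: 14.18
position: [0.5251, -0.2368, 0.1177]
ee_rot: [0.001, 0.996, 0.091, 0.002]
contact_force: [-0.0, -0.3, 0.4]
width: 0.0513
gripper_force: 0.0
clock: 14.92
position: [0.5254, -0.237, 0.1186]
ee_rot: [0.002, 0.996, 0.091, 0.003]
contact_force: [-0.6, 0.6, 6.1]
width: 0.0234
gripper_force: 46.1
14.93 pos [ 525.4 -237.   118.6] z [ 0.005 -0.003 -1.   ] y [ 0.181 -0.983  0.004] F [-0.6  0.6  6.1] w 0.0234 gf 46.1 q [-0.54  0.36  1.68  0.    1.1   0.84]
```

```bash
python3 -m pendant '[{"jaw":-1,"tx":0,"ty":0,"tz":1,"ax":0,"ay":0,"az":0},{"jaw":-1,"tx":0,"ty":0,"tz":3,"ax":0,"ay":0,"az":0},{"jaw":-1,"tx":0,"ty":0,"tz":6,"ax":0,"ay":0,"az":0},{"jaw":-1,"tx":0,"ty":0,"tz":9,"ax":0,"ay":0,"az":0},{"jaw":-1,"tx":0,"ty":0,"tz":11.5,"ax":0,"ay":0,"az":0},{"jaw":-1,"tx":0,"ty":0,"tz":11.5,"ax":0,"ay":0,"az":0}]'
python3 -m pendant '[{"jaw":-1,"tx":0.3,"ty":3,"tz":0,"ax":0,"ay":0,"az":-2},{"jaw":-1,"tx":0.8,"ty":8,"tz":0,"ax":0,"ay":0,"az":-4},{"jaw":-1,"tx":1.3,"ty":13,"tz":0,"ax":0,"ay":0,"az":-6},{"jaw":-1,"tx":1.9,"ty":18,"tz":0,"ax":0,"ay":0,"az":-8},{"jaw":-1,"tx":2.4,"ty":23,"tz":0,"ax":0,"ay":0,"az":-10},{"jaw":-1,"tx":2.9,"ty":28,"tz":0,"ax":0,"ay":0,"az":-11},{"jaw":-1,"tx":3.3,"ty":33,"tz":0,"ax":0,"ay":0,"az":-12.8},{"jaw":-1,"tx":3.7,"ty":36.5,"tz":0,"ax":0,"ay":0,"az":-12.8},{"jaw":-1,"tx":3.8,"ty":38.3,"tz":0,"ax":0,"ay":0,"az":-12.8},{"jaw":-1,"tx":3.8,"ty":38.3,"tz":0,"ax":0,"ay":0,"az":-12.8}]'
python3 - <<'E'
from h import *
from rig import manip
st()
i=manip.get_image("top");P=cloud(i);H,S,V=cv2.split(cv2.cvtColor(i["pixels"],cv2.COLOR_BGR2HSV));X,Y,Z=np.moveaxis(P,2,0)
m=(X>.46)&(X<.67)&(Y<.2)&(Y>.09)&(H<22)&(S>140)&(Z>.1);q=P[m];print(len(q),np.round(np.percentile(q,[1,50,99],axis=0)*1000));
mt=m&(Z>np.percentile(q[:,2],99)-.007);print("top face",rect(P[mt]),mt.sum())
for k,(n,mm) in enumerate((("green",(H>45)&(H<90)&(S>100)&(Z>.09)&(Z<.11)&(Y>.15)),)):
    mm=mm&(X>.45)&(X<.7)&(Y<.3);print(n,rect(P[mm]))
j=manip.get_image("scene")
c=np.hstack([cv2.resize(j["pixels"][50:200,240:380],None,fx=2.5,fy=2.5),cv2.resize(i["pixels"][140:240,100:220],None,fx=3.5,fy=3.75)]);cv2.imwrite("pics/a5.png",c)
E
```

```text
clock: 15.68
position: [0.5257, -0.2375, 0.2344]
ee_rot: [0.003, 0.996, 0.091, 0.003]
contact_force: [-0.2, -0.0, -2.6]
width: 0.0232
gripper_force: 45.3
clock: 16.92
position: [0.5622, 0.1465, 0.2314]
ee_rot: [0.002, 1.0, -0.02, 0.001]
contact_force: [0.1, -0.3, -1.7]
width: 0.0236
gripper_force: 45.2
16.93 pos [562.2 146.5 231.4] z [ 0.001 -0.004 -1.   ] y [-0.039 -0.999  0.004] F [ 0.1 -0.3 -1.7] w 0.0236 gf 45.2 q [ 0.14  0.28  1.49 -0.    1.36  1.75]
830 [[490. 109. 186.]
 [532. 138. 260.]
 [629. 158. 387.]]
top face (array([577.6, 112.3]), array([12.7,  0.5]), 26.6) 13
green (array([531.1, 209.6]), array([76.3, 21.1]), 12.3)
```

View pics/a5.png

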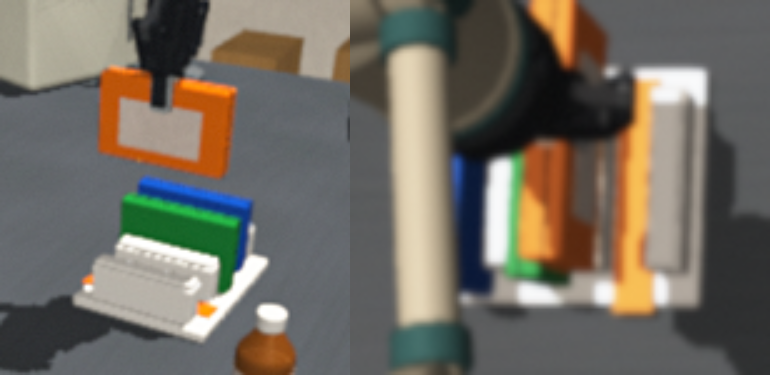

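The case is held upright above the liner slot (left panel (165,120)), with the orange liner visible beneath. I'll check the alignment relative to the rack with the scene camera.

```bash
python3 - <<'E'
from h import *
from rig import manip
i=manip.get_image("scene");P=cloud(i);H,S,V=cv2.split(cv2.cvtColor(i["pixels"],cv2.COLOR_BGR2HSV));X,Y,Z=np.moveaxis(P,2,0)
b=(X>.45)&(X<.68)&(Y>.08)&(Y<.33)
def plane(n,m):
    m=cv2.erode(m.astype(np.uint8),np.ones((3,3)))>0
    q=P[m]*1000;c=np.median(q,0);A=np.c_[q[:,0]-560,q[:,2]-c[2],np.ones(len(q))]
    for _ in range(3):
        k=np.linalg.lstsq(A,q[:,1],rcond=None)[0];g=abs(A@k-q[:,1])<4;A,q=A[g],q[g]
    print(n,m.sum(),"y at x=560: %.1f"%k[2],"dy/dx deg %.1f"%np.degrees(np.arctan(k[0])),"dy/dz deg %.1f"%np.degrees(np.arctan(k[1])),"x %.0f..%.0f z %.0f..%.0f"%(*np.percentile(q[:,0],[1,99]),*np.percentile(q[:,2],[1,99])))
o=b&(H<22)&(S>140)&(Z>.15);plane("held",o)
q=P[o]*1000;lo=[(x,np.percentile(q[abs(q[:,0]-x)<6][:,2],2)) for x in(500,520,540,580,600,620)];print("bottom z along x",np.round(lo,0).tolist())
plane("green -y face",b&(H>45)&(H<90)&(S>100)&(Z>.065)&(Z<.095))
w=b&(S<60)&(V>110)
plane("ridge4 -y face",w&(Z>.018)&(Z<.05)&(Y<.118))
for y0,y1 in((.1,.145),(.15,.2)):
    r=w&(Z>.057)&(Z<.064)&(Y>y0)&(Y<y1);p=P[r]*1000;yy=p[:,1]+np.tan(np.radians(2.4))*(p[:,0]-560);print("ridge top",r.sum(),np.round(np.percentile(yy,[3,50,97]),1),np.round(np.percentile(p[:,0],[2,98])))
E
```

```text
held 803 y at x=560: 133.0 dy/dx deg -2.3 dy/dz deg 1.1 x 494..629 z 179..262
bottom z along x [[500.0, 178.0], [520.0, 176.0], [540.0, 175.0], [580.0, 176.0], [600.0, 176.0], [620.0, 177.0]]
green -y face 315 y at x=560: 191.0 dy/dx deg -1.7 dy/dz deg -0.3 x 501..632 z 69..92
ridge4 -y face 260 y at x=560: 106.2 dy/dx deg -2.2 dy/dz deg -2.1 x 508..619 z 22..47
ridge top 172 [107.6 115.  126.2] [504. 615.]
ridge top 164 [163.9 171.9 190.2] [506. 618.]
```

```bash
python3 -m pendant '[{"jaw":-1,"tx":0.05,"ty":0.15,"tz":-3,"ax":0,"ay":0,"az":0},{"jaw":-1,"tx":0.05,"ty":0.15,"tz":-6,"ax":0,"ay":0,"az":0},{"jaw":-1,"tx":0.05,"ty":0.15,"tz":-9,"ax":0,"ay":0,"az":0},{"jaw":-1,"tx":0.05,"ty":0.15,"tz":-10.5,"ax":0,"ay":0,"az":0},{"jaw":-1,"tx":0.05,"ty":0.15,"tz":-11.5,"ax":0,"ay":0,"az":0},{"jaw":-1,"tx":0.05,"ty":0.15,"tz":-12,"ax":0,"ay":0,"az":0},{"jaw":-1,"tx":0.05,"ty":0.15,"tz":-12.5,"ax":0,"ay":0,"az":0},{"jaw":-1,"tx":0.05,"ty":0.15,"tz":-12.5,"ax":0,"ay":0,"az":0}]'
python3 -c "
from h import *
st()"
```

```text
clock: 18.08
position: [0.5634, 0.1478, 0.1076]
ee_rot: [0.001, 1.0, -0.021, 0.002]
contact_force: [-0.1, -0.5, -2.0]
width: 0.0236
gripper_force: 45.2
18.07 pos [563.4 147.8 107.6] z [ 0.003 -0.003 -1.   ] y [-0.041 -0.999  0.003] F [-0.1 -0.5 -2. ] w 0.0236 gf 45.2 q [ 0.14  0.38  1.68 -0.    1.08  1.75]
```

```bash
python3 -m pendant '[{"jaw":-1,"tx":0,"ty":0,"tz":-0.8,"ax":0,"ay":0,"az":0},{"jaw":-1,"tx":0,"ty":0,"tz":-1.6,"ax":0,"ay":0,"az":0},{"jaw":-1,"tx":0,"ty":0,"tz":-2.3,"ax":0,"ay":0,"az":0},{"jaw":-1,"tx":0,"ty":0,"tz":-2.8,"ax":0,"ay":0,"az":0},{"jaw":-1,"tx":0,"ty":0,"tz":-3.1,"ax":0,"ay":0,"az":0},{"jaw":-1,"tx":0,"ty":0,"tz":-3.1,"ax":0,"ay":0,"az":0}]'
python3 -m pendant '[{"jaw":-1,"tx":0,"ty":0,"tz":-0.1,"ax":0,"ay":0,"az":0},{"jaw":-1,"tx":0,"ty":0,"tz":-0.2,"ax":0,"ay":0,"az":0},{"jaw":-1,"tx":0,"ty":0,"tz":-0.2,"ax":0,"ay":0,"az":0}]'
python3 -c "
from h import *
st()"
```

```text
clock: 18.82
position: [0.5632, 0.1477, 0.0763]
ee_rot: [0.001, 1.0, -0.021, 0.001]
contact_force: [0.1, -0.2, -2.0]
width: 0.0234
gripper_force: 45.3
clock: 19.2
position: [0.5633, 0.1477, 0.0745]
ee_rot: [0.001, 1.0, -0.021, 0.002]
contact_force: [0.3, -0.5, -1.5]
width: 0.0234
gripper_force: 45.3
19.2 pos [563.3 147.7  74.5] z [ 0.003 -0.003 -1.   ] y [-0.041 -0.999  0.003] F [ 0.3 -0.5 -1.5] w 0.0234 gf 45.3 q [ 0.14  0.41  1.72 -0.    1.01  1.75]
```

```bash
for k in 1 2 3; do python3 -m pendant '[{"jaw":-1,"tx":0,"ty":0,"tz":-0.05,"ax":0,"ay":0,"az":0},{"jaw":-1,"tx":0,"ty":0,"tz":-0.1,"ax":0,"ay":0,"az":0},{"jaw":-1,"tx":0,"ty":0,"tz":-0.1,"ax":0,"ay":0,"az":0}]' | egrep "pos|contact"; done
```

```text
position: [0.5632, 0.1477, 0.0734]
contact_force: [0.2, -0.2, -2.9]
position: [0.5632, 0.1477, 0.0727]
contact_force: [-0.2, -0.1, 0.2]
position: [0.5632, 0.1478, 0.0727]
contact_force: [-3.5, -1.1, 7.9]
```

```bash
python3 -m pendant '[{"jaw":-0.4,"tx":0,"ty":0,"tz":0.05,"ax":0,"ay":0,"az":0},{"jaw":-0.3,"tx":0,"ty":0,"tz":0.1,"ax":0,"ay":0,"az":0},{"jaw":-0.2,"tx":0,"ty":0,"tz":0.1,"ax":0,"ay":0,"az":0},{"jaw":-0.2,"tx":0,"ty":0,"tz":0.1,"ax":0,"ay":0,"az":0},{"jaw":-0.2,"tx":0,"ty":0,"tz":0.5,"ax":0,"ay":0,"az":0},{"jaw":-0.2,"tx":0,"ty":0,"tz":1.5,"ax":0,"ay":0,"az":0},{"jaw":-0.2,"tx":0,"ty":0,"tz":3,"ax":0,"ay":0,"az":0}]'
python3 -m pendant '[{"jaw":-0.2,"tx":0,"ty":0,"tz":3,"ax":0,"ay":0,"az":0},{"jaw":-0.2,"tx":-2,"ty":0,"tz":9,"ax":0,"ay":0,"az":0},{"jaw":-0.2,"tx":-7,"ty":-2,"tz":13,"ax":0,"ay":0,"az":0},{"jaw":-0.2,"tx":-12,"ty":-5,"tz":15,"ax":0,"ay":0,"az":0},{"jaw":-0.2,"tx":-17,"ty":-8,"tz":15,"ax":0,"ay":0,"az":0},{"jaw":-0.2,"tx":-20,"ty":-11,"tz":15,"ax":0,"ay":0,"az":0},{"jaw":-0.2,"tx":-20,"ty":-13,"tz":15,"ax":0,"ay":0,"az":0},{"jaw":-0.2,"tx":-20,"ty":-13,"tz":15,"ax":0,"ay":0,"az":0}]'
python3 - <<'E'
from h import *
from rig import manip
st()
i=manip.get_image("top");P=cloud(i);H,S,V=cv2.split(cv2.cvtColor(i["pixels"],cv2.COLOR_BGR2HSV));X,Y,Z=np.moveaxis(P,2,0)
m=(X>.46)&(X<.67)&(Y<.2)&(Y>.09)&(Z>.095)&(Z<.11);print(rect(P[m]),np.median(Z[m]))
j=manip.get_image("scene")
c=np.hstack([cv2.resize(j["pixels"][80:240,240:400],None,fx=2.2,fy=2.2),cv2.resize(i["pixels"][140:240,100:220],None,fx=3.52,fy=3.52)]);cv2.imwrite("pics/a6.png",c)
E
```

```text
clock: 21.2
position: [0.5632, 0.1477, 0.1022]
ee_rot: [0.001, 1.0, -0.021, 0.001]
contact_force: [0.1, 0.0, 0.6]
width: 0.0341
gripper_force: 0.0
clock: 22.2
position: [0.3632, 0.017, 0.2528]
ee_rot: [0.002, 1.0, -0.022, 0.003]
contact_force: [-0.1, -0.0, 0.2]
width: 0.0341
gripper_force: 0.0
22.2 pos [363.2  17.  252.8] z [ 0.006 -0.003 -1.   ] y [-0.044 -0.999  0.003] F [-0.1 -0.   0.2] w 0.0341 gf 0.0 q [-0.14 -0.07  1.85 -0.    1.35  1.47]
(array([561.9, 168. ]), array([ 66.6, 138.8]), 88.3) 0.101409569796442
```

View pics/a6.png

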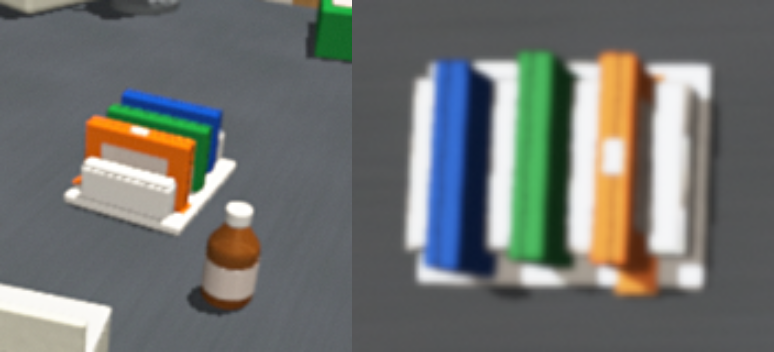

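The case stands in the liner slot (right panel (615,155)), parallel to blue and green, centred lengthwise, with its top at about 101 mm. The gripper is clear, so I'm handing it in.

```bash
python3 -c "
from rig import manip
print(manip.sign_off())"
```

```text
the job is handed in; nothing more can be done
None
```

The orange case was tipped up against the back rest and filed on its long edge on the liner, about centred lengthwise; I handed the job in at about 22 s with the gripper clear (no verdict was returned).

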